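Reset the pulley arm on the force table

ROBOT

A 7-joint arm with a two-finger parallel gripper is mounted at the origin on the work surface. World frame = base frame: x ahead of the robot, y to its left, z up, the work surface at z = 0. Lengths are in mm, angles in degrees, forces in N, time in s.
With the tool pointing down it reaches from about 400 to 850 mm from the base axis. Payload 10.4 kg.
Tool frame: the origin (TCP) lies at the very end of the fingers, on their centre line; the grasp point (between the pads) lies 19 mm behind it; z points along the fingers, y is the line along which they close (so a half turn about z gives the same grasp; the last joint's range is limited). The gripper opens to 85 mm and grips with 20 to 120 N. Pads are 22 mm wide; open, the fingers measure 114 mm over their backs; the gripper's body (76 mm by 85 mm) begins 54 mm behind the grasp point. The pads swing forward as they close: fully open they stand 13 mm farther back than shut.
Start: joints at [-64.664, 19.034, -3.707, 83.658, 1.238, 77.344, -5.071], TCP at [280.144, 558.722, 231.338] pointing down, gripper open.
Joint ranges: [-148.97, 148.97], [-28.65, 121.19], [-84.17, 76.75], [9.2, 138.47], [-72.65, 252.65], [3.7, 117.97], [-149.18, 149.18]. Speed limits (degrees/s): [127.2, 127.2, 159.86, 159.86, 180, 180, 180].

INTERFACE

Orientations are given as a 3x3 rotation matrix whose columns are the frame's x, y, z axes.
In Python, from cell import ctrl gives the robot as it stands. Calls block until the motion is done:
- ctrl.move_to(position, orientation): joint-space move of the TCP to a pose.
- ctrl.move_l(position, attitude=None, speed=150, stop_force=None): straight line of the TCP; attitude=None keeps the orientation; speed is the mean speed in mm/s. With stop_force (N) it stops when the force on the tool has changed by that much, and returns True; else False.
- ctrl.move_joints(angles): joint-space move.
- ctrl.gripper_open() and ctrl.close_gripper(grip_force=None): open the fingers fully, or close them until they stop; grip_force is the grip in N (None keeps the last).
- ctrl.hold(seconds).
- ctrl.solve_ik(position, orientation): joint angles nearest the present ones, or None.
- ctrl.snapshot(name): name is "scene" or "top"; returns a dict with "color" (400x640x3 uint8, red, green, blue), "range_z" (400x640 float32, mm along the optical axis (not along the pixel's ray), 0 where there is no reading), "intrinsics" (3x3 intrinsics, pixels), "R" (3x3) and "t" (3): a world point X has camera coordinates R X + t. Camera axes: x right, y down, z forward; pixel columns grow to the right and rows downward; lengths in mm; the calibration is good to about 2 mm. A picture is of the moment at which its call begins.
A pose or a line that the arm cannot do raises ctrl.PlanningError and nothing moves.
- ctrl.job_done(): hands the job in; it is judged then, once.
Trained networks look in a picture, given as the dict that the camera call returned (one of the last four; its "shot" number tells which), for a name from the list of things; names that differ only in an ending like _2 or _b are one class to them, and where a whole thing is asked for, a point or a joint stands for the part that bears it (a point fixed in the world has none). Each returns a list of dicts, best first, with "confidence" (0 to 1); they miss things now and then, are a little off and sometimes report something else, mostly with a low value. They report only what shows in the picture. A call takes as long as a camera call.
- ctrl.boxes_of(picture, name): "uv" ([column, row] in pixels, amid what is visible of it).
- ctrl.trace(picture, name): "mask" (400x640 bool, what is visible of it) and "uv" ([column, row] in pixels, amid what is visible of it).
Readings, each from a call of its own:
- ctrl.current_time(): time.
- ctrl.current_joint_positions(): joint angles.
- ctrl.current_dq(): joint speeds.
- ctrl.current_effort(): joint torques, N m.
- ctrl.current_eef_pos(): TCP position.
- ctrl.current_eef_rot(): TCP orientation.
- ctrl.current_ft_force(): force on the tool from outside, world axes, zero at the start.
- ctrl.current_wrist_torque(): the same for the moment, N m.
- ctrl.current_opening(): finger opening in mm.
- ctrl.current_finger_force(): force on a finger pad.
Only numpy, scipy, OpenCV 4.12 (cv2) and the standard library are available. Lean on these libraries where they do the work, as an engineer would, in place of code of your own. Each camera call takes 0.05 s, during which the arm holds its last target. There are 200 camera calls.

TASK

On the small force table, loosen the clamp by swinging its lever with the ivory knob until the pulley arm is free, swing the arm round by its upright post until the pointer at its other end lines up with the brass rider on the rim, then tighten the clamp again so that the arm is held firmly but not hard: until it takes a push of about 13 N at the ivory knob to turn the lever further. Do not drag the arm round while it is still clamped, never overtighten, leave the hanger, the masses and the bob where they are, and let go of everything at the end.

Things in the scene. Friction and masses are not known exactly. Their poses are not given: they have to be found in the camera images.
- knob_grip (a point): Middle of the upright round ivory bakelite knob at the end of the clamp lever, 93 mm above the bench, 75 mm from the vertical clamp axis. The knob is 18 mm in diameter, from 72 to 114 mm above the bench (slightly wider at its foot); the steel lever under it is 12 mm wide, top at 69 mm. Its x axis points outward along the lever. Push it along the circle, or grip it, from above; it does not rise as it turns.
- clamp_axis (a point): A point on the vertical axis about which both the clamp lever and the pulley arm turn, in the steel clamp nut (38 mm in diameter, top at 76 mm), 68 mm above the bench.
- knob (a joint): Turn of the clamp lever from where it was found, rad: positive is counter-clockwise from above and loosens, clockwise tightens; stops at 1.4 and -1.3; the lever stays where it is left. Turned to 0.9 to 1.2 the arm is always free. Where the clamp bites differs from case to case (0.1 to 0.85) and can only be felt; from there the force grows by about 115 N per rad clockwise.
- post_mid (a point): A point 90 mm above the bench on the axis of the upright round steel post on the pulley arm: 16 mm in diameter, top at 112 mm, 118 mm from the clamp axis. The arm below is 24 mm wide, top at 36 mm; a small pulley (top at 55 mm) sits 44 mm farther out. Grip the post from above and carry it round on a circle about the clamp axis; loose, it needs under 1 N.
- pointer_tip (a point): Tip of the pointer at the other end of the pulley arm (exactly opposite the post), 114.5 mm from the clamp axis, 33 mm above the bench. Its x axis points outward along the pointer, away from the axis.
- mark_tip (a point): Inner tip of the brass rider on the rim of the table, the angle mark: 120.5 mm from the clamp axis, 33 mm above the bench; the rider is 18 mm wide and 34 mm high. Its x axis points outward from the clamp axis. The arm is right when the pointer tip points at this tip, in line with the axis. The rider is fixed.
- swing (a joint): Angle of the pulley arm about the vertical axis, rad, grows counter-clockwise seen from above; stops at -1.3 and 1.3. Zero when the arm is along the force table's own -x axis.
- base: The grey round force table, 264 mm in diameter, 20 mm thick, fixed to the bench; origin at the centre of its underside.
- pivot: Pivot of the pulley arm (hub 76 mm in diameter, top 40 mm above the bench; it carries the arm); origin on the clamp axis at bench height. The hub sits on a stiff spring washer and sinks about 1 mm as it is clamped.
- washer: Steel clamp washer, 68 mm wide, between nut and hub; origin on the axis near bench height. Its push on the hub is the clamp force: 10 to 95 N as found, 70 N (54 to 86) is right. Turning the lever takes, at its knob and along its circle, 7.7 N while loose and 0.08 N more per N of clamp force: 13.3 N (12.3 to 14.3) is right. Held still it can read less; after slow 5 mm strokes only a little.
- hanger: Bystander: nickel weight hanger standing on its 40 mm foot, 114 mm high; origin under its foot.
- mass_big: Bystander: grey iron slotted mass, 52 mm in diameter, 18 mm high; origin under its centre.
- mass_small: Bystander: grey iron slotted mass, 42 mm in diameter, 12 mm high; origin under its centre.
- bob: Bystander: copper bob, 32 mm in diameter, 44 mm high, standing; origin under its centre.

How it is judged:
By the outcome, as a careful person would: the job done as asked, in the order asked, and still so for the second after the job is handed in, with the robot touching nothing.
It also fails if it takes over 72 s, if anything falls off the work surface, if the arm or the gripper's body presses on something with over 40 N, if the wrist force passes 120 N, or if a joint passes its speed limit or range.

## Working session

There is one attempt and no reset: what is moved stays moved. The work goes in short steps, each a Python script; the robot and the scene stay as the last script left them, time stands still between calls to the robot, and variables do not carry over. Pictures are saved under pics/ and viewed, at most 10 in all, crops included, and the job is handed in when it is done.

```bash
ls; mkdir -p pics; cat > h.py <<'E'
import numpy as np, cv2
from cell import ctrl
def dep(p,uv,r=2):
    u,v=int(round(uv[0])),int(round(uv[1])); w=p["range_z"][max(v-r,0):v+r+1,max(u-r,0):u+r+1]; w=w[w>0]
    return np.median(w) if w.size else 0
def world(p,uv,z=None):
    c=p["R"].T@(-p["t"]); d=p["R"].T@np.linalg.inv(p["intrinsics"])@np.array([uv[0],uv[1],1.])
    return c+d*(dep(p,uv) if z is None else (z-c[2])/d[2])
def tri(a,ua,b,ub):
    A=[];B=[]
    for p,uv in((a,ua),(b,ub)):
        c=p["R"].T@(-p["t"]); d=p["R"].T@np.linalg.inv(p["intrinsics"])@np.array([uv[0],uv[1],1.]); d/=np.linalg.norm(d)
        M=np.eye(3)-np.outer(d,d);A.append(M);B.append(M@c)
    return np.linalg.lstsq(np.vstack(A),np.hstack(B),rcond=None)[0]
def pix(p,X):
    q=p["intrinsics"]@(p["R"]@np.asarray(X,float)+p["t"]); return q[:2]/q[2]
def save(p,n): cv2.imwrite(f"pics/{n}.png",p["color"][:,:,::-1])
E
cat > s1.py <<'E'
from h import *
np.set_printoptions(precision=1,suppress=True)
P={n:ctrl.snapshot(n) for n in("scene","top")}
names=["knob_grip","clamp_axis","post_mid","pointer_tip","mark_tip","base","hanger","mass_big","mass_small","bob"]
for n in names:
    U={}
    for k,p in P.items():
        b=ctrl.boxes_of(p,n)
        for q in b[:2]: print(n,k,np.array(q["uv"]),round(q["confidence"],2),world(p,q["uv"]))
        if b: U[k]=b[0]["uv"]
    if len(U)==2: print("   tri",tri(P["scene"],U["scene"],P["top"],U["top"]))
for k,p in P.items(): print(k,p["R"].T@-p["t"]); 
v=np.vstack([P["scene"]["color"],P["top"]["color"]])
save(P["scene"],"scene1");save(P["top"],"top1")
print(ctrl.current_time(),ctrl.current_eef_rot())
E
python3 s1.py
```

```text
pics
knob_grip top [302.1 176.1] 0.57 [609.5  48.   66.8]
knob_grip top [265.4 153.1] 0.18 [684.4 164.4  32.4]
clamp_axis scene [340.4 216.7] 0.78 [589.6  56.6  70.6]
clamp_axis top [444.4 233.7] 0.41 [ 452.1 -391.9   10.6]
   tri [ 573.3 -152.9  372.7]
post_mid scene [336.3 188.3] 0.65 [489.7  97.1  34.6]
post_mid top [285.2 216.3] 0.68 [490.7  96.4  34.2]
   tri [490.5  96.4  36.3]
pointer_tip scene [336.  193.2] 0.56 [503.8  89.1  35.3]
pointer_tip top [285.2 219. ] 0.7 [482.6  96.3  32.6]
pointer_tip top [173.5 258.9] 0.18 [354.3 426.2  30. ]
   tri [485.4  99.2   2. ]
mark_tip scene [392.9 238.7] 0.43 [684.7 158.7  34.8]
mark_tip top [268.7 153.5] 0.43 [683.6 154.3  31.4]
   tri [684.  156.1  35.4]
base scene [333.6 227.5] 0.73 [596.1  36.   40.1]
base scene [337.1 193.7] 0.42 [506.7  91.   35.7]
base top [294.5 198.5] 0.63 [544.9  69.8  40. ]
   tri [554.9  68.6 -58.4]
hanger scene [177.1 292.8] 0.86 [ 580.6 -372.3    6.3]
mass_big scene [433.  174.2] 0.55 [553.2 374.   18.1]
mass_big scene [337.8 221.9] 0.19 [590.8  50.   50.3]
mass_big top [193.5 194.9] 0.52 [550.7 381.9  16.6]
mass_big top [293. 193.] 0.28 [560.6  74.5  46.6]
   tri [550.3 381.6  10.2]
mass_small scene [148.9 256.1] 0.82 [ 461.4 -412.    12.7]
mass_small scene [410.3 124.5] 0.53 [370.  412.7  25. ]
mass_small top [446.5 233.9] 0.69 [ 451.6 -398.1   11.4]
   tri [ 452.3 -409.8   -5.4]
bob scene [413.9 124.7] 0.5 [374.6 423.2  23.9]
bob top [172.5 257.3] 0.58 [359.1 427.6  35.9]
   tri [358.9 438.9   1.2]
scene [ 967.6 -188.1  885.3]
top [ 374.3    0.5 1382.6]
1.1 [[-0.9  0.4  0. ]
 [ 0.4  0.9  0. ]
 [ 0.   0.  -1. ]]
```

```bash
python3 -c "
import cv2,numpy as np
a=cv2.imread('pics/scene1.png')[140:290,240:440];b=cv2.imread('pics/top1.png')[120:270,200:400]
cv2.imwrite('pics/c1.png',np.vstack([cv2.resize(x,(800,600)) [:,:] for x in(a,)]));cv2.imwrite('pics/c2.png',cv2.resize(b,(800,600)))"
```

```text
(no output)
```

View pics/c1.png

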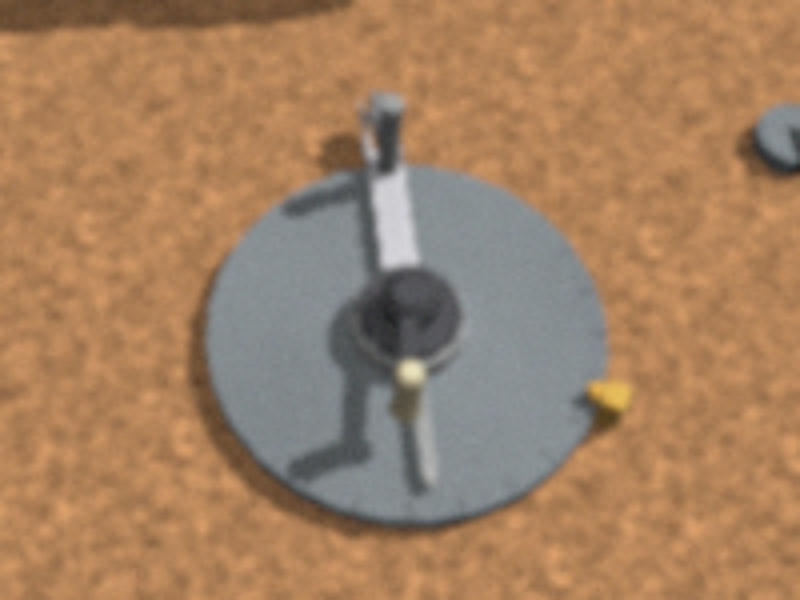

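View pics/c2.png

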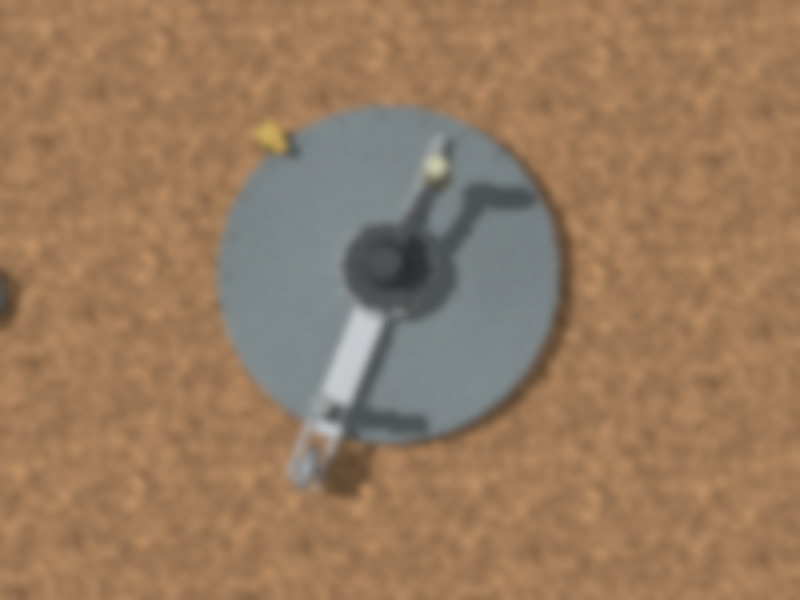

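The scene crop shows the lever and knob near the pointer end (knob top about full px (342,233)), the post at (337,166), the rider tip at (387,236). The top crop shows the knob top at (309,161), nut top at (297,185.5), rider tip at (273,158) and post top at about (283,223).

```bash
cat > s2.py <<'E'
from h import *
np.set_printoptions(precision=1,suppress=True)
P={n:ctrl.snapshot(n) for n in("scene","top")}
S,T=P["scene"],P["top"]
for n,a,b,z in[("knobtop",(342.5,233),(308.8,161.3),114),("nuttop",(342.5,214),(297,185.5),76),("posttop",(337.2,165.5),(283.2,222.5),112),("pointer",(347.5,261.2),(311,154.5),33),("mark",(386.7,236),(273.2,158),33)]:
    print(n,"tri",tri(S,a,T,b),"scene@z",world(S,a,z),"top@z",world(T,b,z))
for k,p in P.items():  # disk centre from ellipse of grey table rim
    hsv=cv2.cvtColor(p["color"],cv2.COLOR_RGB2HSV)
    m=((hsv[...,1]<70)&(hsv[...,2]>60)).astype(np.uint8); n,l,st,ce=cv2.connectedComponentsWithStats(m)
    c=pix(p,(580,55,20)); i=l[int(c[1])-5,int(c[0])+15] 
    cn=max(cv2.findContours((l==i).astype(np.uint8),0,1)[0],key=len).reshape(-1,2)
    W=np.array([world(p,q,20)[:2] for q in cn])
    # robust circle of radius 132
    from scipy.optimize import least_squares
    r=least_squares(lambda x:np.hypot(*(W-x[:2]).T)-132,[580,55],loss="cauchy",f_scale=2); print(k,"disk",r.x,len(W),st[i])
    q=ctrl.trace(p,"knob_grip")
    for d in q[:2]: print(k,"knob",d["uv"],d["confidence"],d["mask"].sum())
    m=(hsv[...,1]>25)&(hsv[...,1]<110)&(hsv[...,2]>165)&(hsv[...,0]>20)&(hsv[...,0]<40)
    ys,xs=np.nonzero(m[140:270,240:440]);print(k,"ivory",len(xs),xs.min()+240 if len(xs) else 0,xs.mean()+240,ys.min()+140 if len(xs) else 0,ys.mean()+140)
E
python3 s2.py
```

```text
knobtop tri [646.8  29.4 107.4] scene@z [649.9  28.7 114. ] top@z [644.9  28.2 114. ]
nuttop tri [581.8  64.4  65.4] scene@z [587.5  63.2  76. ] top@z [579.2  61.8  76. ]
posttop tri [468.3 100.8 109.6] scene@z [471.5 104.6 112. ] top@z [466.1  96.  112. ]
pointer tri [686.4  26.7  26.6] scene@z [689.5  27.8  33. ] top@z [683.7  23.9  33. ]
mark tri [670.8 143.2  37.1] scene@z [671.1 149.1  33. ] top@z [669.5 139.7  33. ]
scene disk [582.8  65.3] 305 [ 291  163  101  109 7246]
scene knob [342.9, 216.0] 0.61 354
scene ivory 31 340 342.5483870967742 230 232.4193548387097
top disk [581.2  64.9] 267 [ 254  146   87   96 5820]
top knob [301.0, 180.3] 0.49 247
top knob [293.8, 198.2] 0.46 5263
top ivory 16 307 308.5 159 161.0
```

```bash
cat >> h.py <<'E'
C=np.array([582.,65.]); Z=76.
def tan(a): return np.array([-np.sin(a),np.cos(a),0])
def att(a,s=1): y=s*tan(a); z=np.array([0,0,-1.]); return np.column_stack([np.cross(y,z),y,z])
def at(a,r=75.,z=Z,c=C): return np.array([c[0]+r*np.cos(a),c[1]+r*np.sin(a),z])
def arc(a0,a1,r=75.,z=Z,s=1,speed=60,n=None,every=0,c=C):
    n=n or max(1,int(np.ceil(abs(a1-a0)*r/6)))
    for i,a in enumerate(np.linspace(a0,a1,n+1)[1:]):
        ctrl.move_l(at(a,r,z,c),att(a,s),speed=speed)
        if every and i%every==0: rep(a)
def rep(a):
    f=ctrl.current_ft_force(); print("a %.1f ft=%.2f fr=%.2f fz=%.2f t=%.1f"%(np.degrees(a),f@tan(a),f@at(a,1,0,[0,0]),f[2],ctrl.current_time()))
E
cat > s3.py <<'E'
from h import *
np.set_printoptions(precision=1,suppress=True)
d=np.radians
for s in(1,-1):
    print("knob",s,[ctrl.solve_ik(at(d(a)),att(d(a),s)) for a in(-65,-29,31)])
    print("post",s,[ctrl.solve_ik(at(d(a),118,73),att(d(a),s)) for a in(162,221,225)])
print(ctrl.current_ft_force(),ctrl.current_time())
E
python3 s3.py
```

```text
knob 1 [array([-25.2,  26.7,  27. ,  96.6, -13.6,  60. ,  31.1]), array([-23.7,  30.1,  22.9,  90.7, -12.8,  61.8,  63.5]), array([-20.4,  29.6,   9.7,  89. ,  -5.4,  61.8, 111.7])]
post 1 [array([ -42.9,   10.4,   27.5,  116.5,   -5.9,   54.4, -120.4]), array([-32.9,  12.4,  32.2, 115. ,  -8.1,  54.7, -45.7]), array([-32.3,  13.3,  32.5, 114.1,  -8.7,  54.9, -40.5])]
knob -1 [array([ -50.6,   43. ,   66.3,   97.8,  -42.3,   68.2, -127.9]), array([-50.2,  47.4,  66.1,  92.1, -45.4,  71.2, -94.3]), array([-34.1,  31.8,  28.5,  89.9, -16.5,  62.5, -60.6])]
post -1 [array([-33.2,  10. ,  16.8, 116. ,  -3.5,  54.4,  57.5]), array([-25.7,  11.8,  24. , 114.6,  -5.9,  54.7, 132.3]), array([-24.5,  12.5,  23.7, 113.8,  -6.1,  54.9, 137.2])]
[0.4 0.  0. ] 1.3
```

```bash
cat > s4.py <<'E'
from h import *
a0=np.radians(-29.3); a1=a0+1.05
ctrl.move_to(at(a0,z=190),att(a0)); ctrl.move_l(at(a0),speed=150); rep(a0)
ctrl.close_gripper(30); print("open",ctrl.current_opening(),ctrl.current_finger_force()); rep(a0)
arc(a0,a1,every=2,speed=50); rep(a1)
p=ctrl.snapshot("top"); save(p,"t2")
print(ctrl.current_eef_pos())
E
python3 s4.py; python3 -c "
import cv2
cv2.imwrite('pics/c3.png',cv2.resize(cv2.imread('pics/t2.png')[120:270,200:400],(800,600)))"
```

```text
a -29.3 ft=0.67 fr=-0.04 fz=0.56 t=4.5
open 16.832562798404517 29.61177117191255
a -29.3 ft=2.22 fr=0.86 fz=2.43 t=5.1
a -25.0 ft=5.35 fr=0.15 fz=1.54 t=5.4
a -16.4 ft=4.69 fr=1.32 fz=2.94 t=5.9
a -7.8 ft=1.09 fr=4.35 fz=4.69 t=6.4
a 0.8 ft=-1.54 fr=5.40 fz=3.42 t=7.0
a 9.4 ft=-2.83 fr=7.13 fz=3.37 t=7.5
a 18.0 ft=-4.36 fr=8.40 fz=2.20 t=8.0
a 26.6 ft=-4.83 fr=9.16 fz=0.96 t=8.5
a 30.9 ft=-6.31 fr=8.87 fz=0.08 t=8.8
[647.90963441 103.10782932  76.36896084]
```

View pics/c3.png

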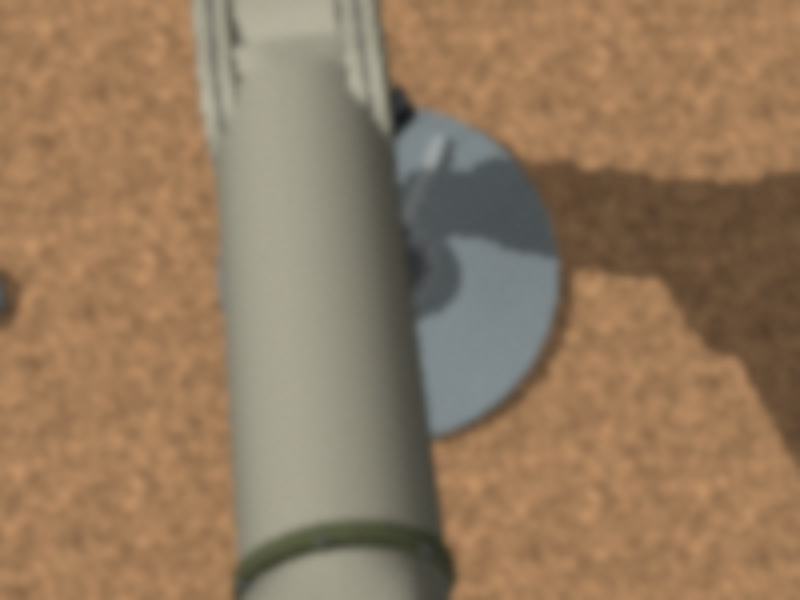

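The arm hides the lever, but the pointer at crop (445,140) has not moved. I'll check the force reading with slow strokes while loose.

```bash
cat > s5.py <<'E'
from h import *
a1=np.radians(-29.3)+1.05; d=5/75
rep(a1); print(ctrl.current_opening(),ctrl.current_finger_force())
for a in (a1-d,a1-2*d,a1-d,a1): 
    ctrl.move_l(at(a),att(a),speed=12); rep(a)
    print(ctrl.current_eef_pos()-at(a))
ctrl.hold(.3); rep(a1)
E
python3 s5.py
```

```text
a 30.9 ft=-6.35 fr=9.65 fz=0.19 t=8.8
16.97704113857438 30.083016715943813
a 27.0 ft=3.53 fr=4.52 fz=5.16 t=9.4
[-0.16430647  1.86481001  0.21000112]
a 23.2 ft=3.28 fr=4.25 fz=5.47 t=9.9
[-0.09408219  1.80975586  0.22867386]
a 27.0 ft=-4.88 fr=6.02 fz=1.37 t=10.5
[ 0.97678384 -0.72272965  0.26773416]
a 30.9 ft=-5.22 fr=8.21 fz=2.49 t=11.1
[ 1.06411698 -0.50328034  0.30221062]
a 30.9 ft=-3.17 fr=6.99 fz=2.61 t=11.4
```

```bash
cat >> h.py <<'E'
def knobF(lbl=""):
    f=ctrl.current_ft_force(); m=ctrl.current_wrist_torque(); p=ctrl.current_eef_pos()[:2]-C
    M=p[0]*f[1]-p[1]*f[0]; a=np.arctan2(p[1],p[0])
    print(lbl,"act %.2f ft %.2f mz %.3f m %s eqF %.2f t %.1f"%(np.degrees(a),f@tan(a),m[2],np.round(m,2),(M+1000*m[2])/75,ctrl.current_time()),flush=True)
    return (M+1000*m[2])/75
E
cat > s6.py <<'E'
from h import *
a1=np.radians(-29.3)+1.05; d=5/75
for a in (a1-d,a1-2*d,a1-d,a1): 
    ctrl.move_l(at(a),att(a),speed=10); knobF()
E
python3 s6.py
```

```text
act 28.40 ft 2.64 mz 0.281 m [ 0.91 -0.31  0.28] eqF 6.40 t 12.0
 act 24.54 ft 2.96 mz 0.233 m [ 0.83 -0.34  0.23] eqF 6.09 t 12.7
 act 26.08 ft -4.11 mz -0.175 m [-0.19 -1.44 -0.18] eqF -6.47 t 13.3
 act 30.01 ft -4.74 mz -0.185 m [-0.12 -1.57 -0.19] eqF -7.24 t 14.0
```

```bash
cat > s7.py <<'E'
from h import *
d=np.radians; z=74; r=118
a1=d(-29.3)+1.05; b0=d(162.4); b1=d(221.0)
ctrl.gripper_open(); ctrl.move_l(at(a1,z=185),speed=200)
ctrl.move_to(at(b0,r,190),att(b0)); ctrl.move_l(at(b0,r,z),speed=150); 
ctrl.close_gripper(20); print(ctrl.current_opening()); rep(b0)
arc(b0,b1,r,z,speed=70,n=12,every=3); ctrl.hold(.3); rep(b1)
e=ctrl.current_eef_pos()[:2]-C; print("post ang",np.degrees(np.arctan2(e[1],e[0]))%360,np.hypot(*e))
ctrl.gripper_open(); ctrl.move_l(at(b1,r,190),speed=200)
ctrl.move_to([420,-150,300],att(b1))
S=ctrl.snapshot("scene");T=ctrl.snapshot("top");save(S,"s3");save(T,"t3")
import pickle;pickle.dump((S,T),open("st3.pkl","wb"))
a=cv2.resize(S["color"][170:270,290:420,::-1],(780,600),interpolation=cv2.INTER_CUBIC);cv2.imwrite("pics/c4.png",a)
a=cv2.resize(T["color"][130:240,230:370,::-1],(763,600),interpolation=cv2.INTER_CUBIC);cv2.imwrite("pics/c5.png",a)
print(ctrl.current_time())
E
python3 s7.py
```

```text
15.432100493406324
a 162.4 ft=-0.37 fr=1.60 fz=2.06 t=20.3
a 167.3 ft=0.01 fr=-0.57 fz=0.82 t=20.6
a 181.9 ft=-0.46 fr=-0.13 fz=0.65 t=21.5
a 196.6 ft=-0.48 fr=-4.91 fz=-2.53 t=22.3
a 211.2 ft=0.30 fr=-4.48 fz=-2.36 t=23.2
a 221.0 ft=-0.10 fr=-3.58 fz=-2.53 t=24.1
post ang 220.5549016739513 116.99378330938163
26.3917
```

View pics/c4.png

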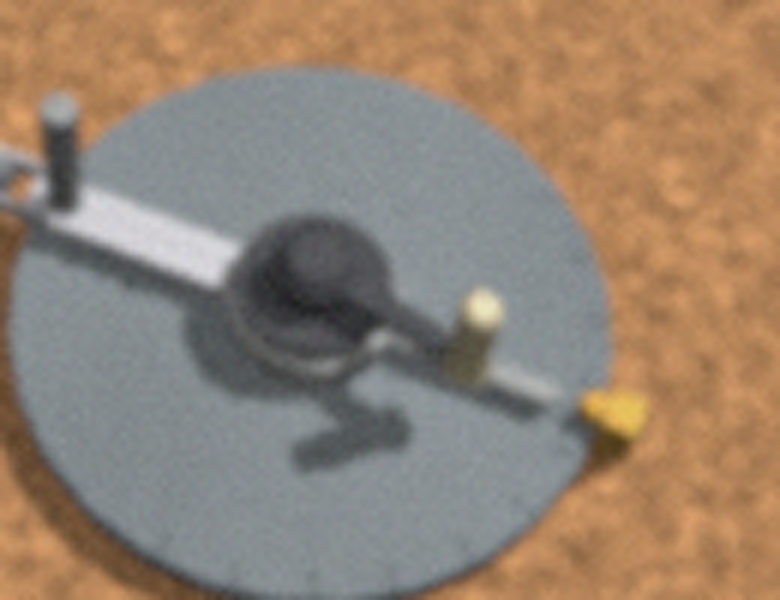

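View pics/c5.png

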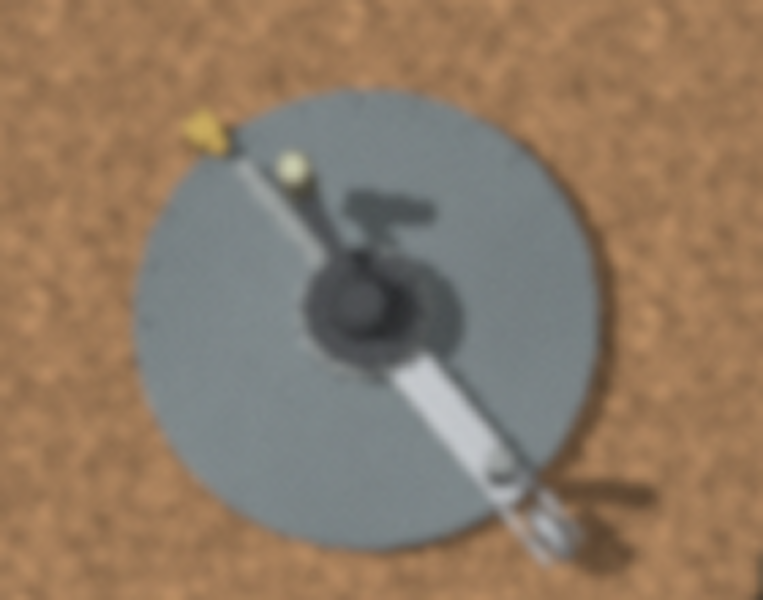

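The pointer (tip at top-crop (240,160), scene-crop (555,395)) is close to the rider, whose tip is at about (232,153). I'll quantify the residual from the depth clouds.

```bash
cat > meas.py <<'E'
from h import *
def cloud(p):
    h,w=p["range_z"].shape; u,v=np.meshgrid(np.arange(w),np.arange(h))
    z=p["range_z"]; q=np.stack([u*z,v*z,z],-1)@np.linalg.inv(p["intrinsics"]).T
    return (q-p["t"])@p["R"], z>0
def measure(S,T):
    for k,p,c in(("scene",S,(582.8,65.3)),("top",T,(581.2,64.9))):
        X,ok=cloud(p); hsv=cv2.cvtColor(p["color"],cv2.COLOR_RGB2HSV).astype(int); H,s,V=hsv[...,0],hsv[...,1],hsv[...,2]
        d=X[...,:2]-c; r=np.hypot(d[...,0],d[...,1]); A=np.degrees(np.arctan2(d[...,1],d[...,0]))
        def out(n,m,off=0):
            if m.sum()<3: print(k,n,"few",m.sum());return
            x=d[m]; a=(A[m]-off+180)%360-180
            print(k,n,m.sum(),"ang med %.2f mean %.2f r %.0f-%.0f z %.0f  | from centroid %.2f"%(np.median(a),a.mean(),r[m].min(),r[m].max(),np.median(X[...,2][m]),(np.degrees(np.arctan2(*x.mean(0)[::-1]))-off+180)%360-180))
        out("brass",ok&(H>18)&(H<32)&(s>130)&(V>120)&(r>110)&(r<165)&(abs(A-41)<15)&(X[...,2]>24))
        out("brass noz",(H>18)&(H<32)&(s>130)&(V>120)&(r>105)&(r<165)&(abs(A-41)<15))
        out("pointer",ok&(X[...,2]>27)&(X[...,2]<39)&(r>88)&(r<116)&(abs(A-41)<8)&(s<60))
        B=(A-221+180)%360-180
        m=ok&(X[...,2]>32)&(X[...,2]<40)&(r>48)&(r<102)&(abs(B)<18)&(s<60)
        out("arm",m,180)
        if m.sum()>20:
            x=d[m]; v=np.linalg.svd(x-x.mean(0))[2][0]; v=-v if v[0]<0 else v; print("   line dir",np.degrees(np.arctan2(v[1],v[0])))
E
python3 - <<'E'
import pickle;from meas import *
measure(*pickle.load(open("st3.pkl","rb")))
E
```

```text
scene brass 49 ang med 42.34 mean 42.67 r 123-146 z 35  | from centroid 42.67
scene brass noz 54 ang med 42.83 mean 43.28 r 123-151 z 34  | from centroid 43.34
scene pointer 40 ang med 41.72 mean 42.17 r 88-112 z 33  | from centroid 42.18
scene arm 171 ang med 39.91 mean 39.88 r 48-101 z 36  | from centroid 39.99
   line dir 43.12448263979157
top brass 27 ang med 42.51 mean 42.79 r 127-147 z 33  | from centroid 42.80
top brass noz 29 ang med 42.37 mean 42.51 r 127-147 z 32  | from centroid 42.50
top pointer 25 ang med 42.15 mean 42.09 r 89-114 z 30  | from centroid 42.09
top arm 121 ang med 39.68 mean 39.64 r 49-102 z 35  | from centroid 39.67
   line dir 40.88738639091427
```

```bash
sed -i 's/^C=np.array(\[582.,65.\])/C=np.array([581.3,66.4])/' h.py
cat > s8.py <<'E'
from h import *
d=np.radians; z=74; r=118.4; b0,b1=d(221.7),d(222.7)
ctrl.move_to(at(b0,r,190),att(b0)); ctrl.move_l(at(b0,r,z),speed=200)
ctrl.close_gripper(20); ctrl.hold(.1); p0=ctrl.current_eef_pos()
ctrl.move_l(at(b1,r,z),att(b1),speed=10); ctrl.hold(.3); p1=ctrl.current_eef_pos()
for p in(p0,p1): e=p[:2]-C; print("post ang",np.degrees(np.arctan2(e[1],e[0]))%360,np.hypot(*e))
ctrl.gripper_open(); ctrl.move_l(at(b1,r,185),speed=250)
a=d(29.0); ctrl.move_to(at(a,z=190),att(a)); ctrl.move_l(at(a),speed=200)
ctrl.close_gripper(30); a0=a; base=[]
for i in range(22):
    a-=5/75; ctrl.move_l(at(a),att(a),speed=12); f=knobF("%d rel %.3f"%(i,a-a0+1.05))
    if i in(1,2,3): base.append(f)
    if i>3 and f-np.mean(base)>4.0: break
print("base",base,"cmd angle",np.degrees(a))
E
python3 s8.py
```

```text
post ang 221.69755707382734 118.39136869937077
post ang 222.72356708667587 118.41052731961246
0 rel 0.983 act 25.83 ft 3.35 mz 0.253 m [0.32 0.63 0.25] eqF 6.74 t 34.8
1 rel 0.917 act 22.07 ft 2.10 mz 0.270 m [0.36 0.53 0.27] eqF 5.70 t 35.4
2 rel 0.850 act 18.24 ft 1.31 mz 0.328 m [0.34 0.51 0.33] eqF 5.69 t 36.0
3 rel 0.783 act 14.47 ft 2.16 mz 0.286 m [0.41 0.47 0.29] eqF 5.98 t 36.5
4 rel 0.717 act 10.70 ft 2.42 mz 0.254 m [0.44 0.42 0.25] eqF 5.81 t 37.1
5 rel 0.650 act 6.99 ft 2.28 mz 0.255 m [0.45 0.29 0.26] eqF 5.69 t 37.7
6 rel 0.583 act 3.06 ft 3.35 mz 0.292 m [0.61 0.28 0.29] eqF 7.25 t 38.2
7 rel 0.517 act -0.65 ft 3.85 mz 0.292 m [0.69 0.22 0.29] eqF 7.75 t 38.8
8 rel 0.450 act -4.65 ft 4.49 mz 0.297 m [0.91 0.12 0.3 ] eqF 8.46 t 39.4
9 rel 0.383 act -8.39 ft 5.57 mz 0.299 m [0.94 0.01 0.3 ] eqF 9.58 t 39.9
10 rel 0.317 act -11.75 ft 6.09 mz 0.192 m [ 1.22 -0.03  0.19] eqF 8.65 t 40.5
11 rel 0.250 act -15.36 ft 6.39 mz 0.151 m [ 1.31 -0.23  0.15] eqF 8.40 t 41.1
12 rel 0.183 act -19.01 ft 8.69 mz 0.175 m [ 1.47 -0.36  0.17] eqF 11.02 t 41.6
base [np.float64(5.7031040649507965), np.float64(5.687137827824505), np.float64(5.981204477613361)] cmd angle -20.656342244671336
```

```bash
cat > s9.py <<'E'
from h import *
d=np.radians; R=att
def pp(k,off=23.5,z=Z): return at(k,75,z)+off*tan(k)
k=d(-19.0)
ctrl.gripper_open(); ctrl.move_l(at(k,z=150),speed=250); ctrl.close_gripper(30)
ctrl.move_l(pp(k,32,150),att(k),speed=150); ctrl.move_l(pp(k,32),att(k),speed=150); ctrl.hold(.2); knobF("free")
hit=ctrl.move_l(pp(k,18),att(k),speed=15,stop_force=4); p=ctrl.current_eef_pos(); off=(p-at(k))@tan(k); print("hit",hit,"off",off); knobF()
for i in range(2):
    k-=3/75; ctrl.move_l(pp(k,off),att(k),speed=8); knobF("k %.1f"%np.degrees(k)); print((ctrl.current_eef_pos()-pp(k,off))@tan(k))
E
python3 s9.py
```

```text
free act 4.05 ft -0.39 mz -0.031 m [ 0.02  0.05 -0.03] eqF -0.84 t 44.7
hit True off 23.007174206337723
 act -1.89 ft 1.17 mz -0.014 m [ 0.23 -0.2  -0.01] eqF 1.03 t 45.4
k -21.3 act -2.19 ft 8.69 mz 0.026 m [ 1.6  -0.67  0.03] eqF 9.45 t 45.9
2.709902528321874
k -23.6 act -3.71 ft 11.65 mz 0.007 m [ 2.14 -1.03  0.01] eqF 12.32 t 46.5
3.761703273377764
```

```bash
cat > s10.py <<'E'
from h import *
d=np.radians
def pp(k,off=23.007,z=Z): return at(k,75,z)+off*tan(k)
k=d(-19.0)-6/75
for i in range(2):
    k-=2/75; ctrl.move_l(pp(k),att(k),speed=8); f=knobF("k %.1f"%np.degrees(k)); print("lag",(ctrl.current_eef_pos()-pp(k))@tan(k))
    if f>12.7: break
E
python3 s10.py
```

```text
k -25.1 act -5.19 ft 10.60 mz 0.052 m [ 2.13 -1.11  0.05] eqF 11.82 t 46.9
lag 3.8097986221670976
k -26.6 act -6.72 ft 12.03 mz -0.021 m [ 2.09 -1.29 -0.02] eqF 12.35 t 47.3
lag 3.8199638356724
```

```bash
cat > s11.py <<'E'
from h import *
import pickle; from meas import measure
d=np.radians
def pp(k,off=23.007,z=Z): return at(k,75,z)+off*tan(k)
k=d(-19.0)-10/75
k-=3.5/75; ctrl.move_l(pp(k),att(k),speed=8); f=knobF("k %.1f"%np.degrees(k)); print("lag",(ctrl.current_eef_pos()-pp(k))@tan(k))
ctrl.move_l(pp(k,36),att(k),speed=60); ctrl.hold(.2); knobF("free")
ctrl.move_l(pp(k,36,190),speed=250); ctrl.move_to([420,-150,300],att(d(222)))
S=ctrl.snapshot("scene");T=ctrl.snapshot("top");pickle.dump((S,T),open("st4.pkl","wb")); measure(S,T)
a=cv2.resize(S["color"][170:270,290:420,::-1],(780,600),interpolation=cv2.INTER_CUBIC);cv2.imwrite("pics/c6.png",a)
a=cv2.resize(T["color"][130:240,230:370,::-1],(763,600),interpolation=cv2.INTER_CUBIC);cv2.imwrite("pics/c7.png",a)
print(ctrl.current_time())
E
python3 s11.py
```

```text
k -29.3 act -9.34 ft 11.58 mz 0.059 m [ 2.14 -1.47  0.06] eqF 12.95 t 47.9
lag 3.8961438826522343
free act -4.17 ft 0.41 mz 0.012 m [-0.02  0.02  0.01] eqF 0.61 t 48.5
scene brass 53 ang med 42.72 mean 42.83 r 123-146 z 34  | from centroid 42.83
scene brass noz 56 ang med 42.97 mean 43.26 r 123-151 z 34  | from centroid 43.30
scene pointer 39 ang med 43.83 mean 43.67 r 89-112 z 32  | from centroid 43.66
scene arm 168 ang med 41.22 mean 41.25 r 48-102 z 35  | from centroid 41.29
   line dir 42.54017969559405
top brass 28 ang med 42.68 mean 42.85 r 128-147 z 32  | from centroid 42.86
top brass noz 29 ang med 42.41 mean 42.71 r 128-149 z 32  | from centroid 42.70
top pointer 22 ang med 43.52 mean 43.48 r 90-114 z 31  | from centroid 43.48
top arm 104 ang med 41.44 mean 41.08 r 49-102 z 35  | from centroid 41.22
   line dir 44.58800724521222
50.8167
```

View pics/c6.png

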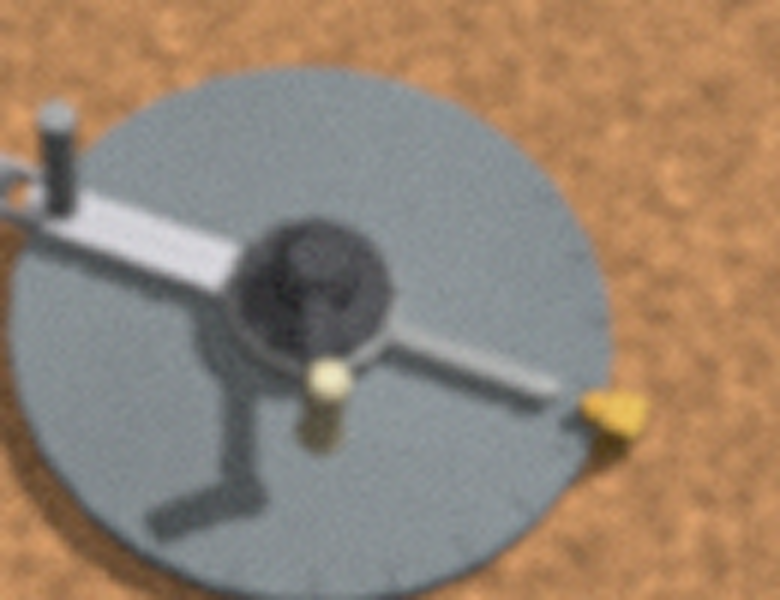

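View pics/c7.png

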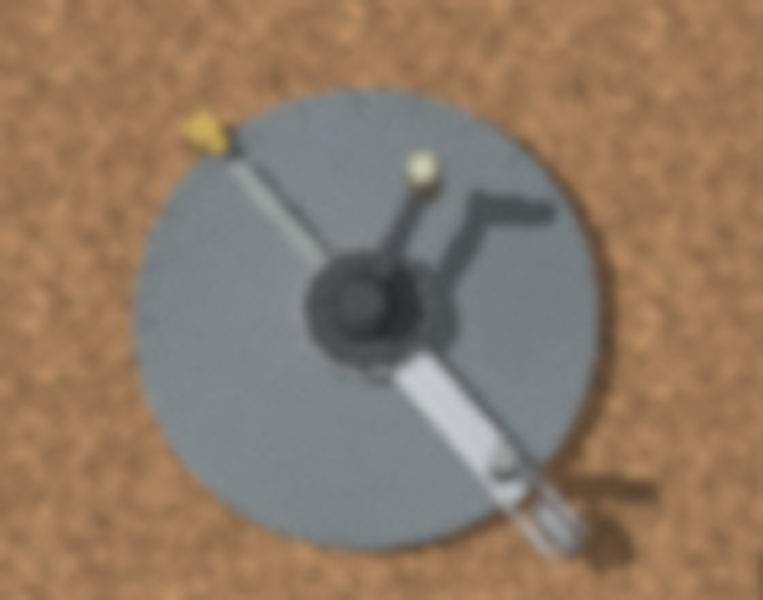

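The pointer is in line with the rider: scene-crop tip (555,388) aims at (585,402). The lever is back near where it was found, with the knob at top-crop (423,168). The push force read about 13 N and the gripper is clear of everything.

```bash
python3 -c "
from cell import ctrl
print(ctrl.job_done(),ctrl.current_time())"
```

```text
the job is handed in; nothing more can be done
the job is handed in; nothing more can be done
```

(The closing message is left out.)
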